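# Slip a slate-faced block under a spring clip

### The arm

A 7-joint arm with a two-finger parallel gripper is mounted at the origin on the work surface. World frame = base frame: x ahead of the robot, y to its left, z up, the work surface at z = 0. Lengths are in m, angles in rad, forces in N, time in s.
With the tool pointing down it reaches from about 0.425 to 0.925 m from the base axis. Payload 6.8 kg.
Tool frame: the origin (TCP) lies midway between the tips of the shut fingers; the grasp point (between the pads) lies 19 mm behind it; z points along the fingers, y is the direction in which the jaws open and shut (so a half turn about z gives the same grasp; the last joint's range is limited). The gripper opens to 85 mm and grips with 20 to 120 N. Pads are 22 mm wide; open, the fingers measure 114 mm over their backs; the gripper's body (76 mm by 85 mm) begins 54 mm behind the grasp point. The pads swing forward as they close: fully open they stand 13 mm farther back than shut.
Start: joints at [-1.282, 0.477, 0.022, 1.555, -0.011, 1.109, -0.083], TCP at [0.261, 0.623, 0.231] pointing down, gripper open.
Joint ranges: [-2.96, 2.96], [-0.34, 2.1], [-1.41, 1.46], [0.24, 2.44], [-1.37, 4.51], [0.17, 1.92], [-2.96, 2.96]. Speed limits (rad/s): [2.39, 2.39, 3.14, 3.14, 3.14, 3.14, 3.14].

### API

Orientations are given as a unit quaternion [w, x, y, z].
In Python, from station import readout, eyes, ticket gives the robot as it stands. The module is installed in compiled form; this text tells all that it offers.
- The arm moves only by the shell command python3 -m crank 'ROWS' [FORCE]. ROWS is JSON, a list of rows, each an object of numbers: "jaw": the opening in per cent of the stroke, from 0 (shut) to 100 (fully open); "x", "y", "z": the shift along the tool's x, y, z in mm; "ax", "ay", "az": the turn, a rotation vector about the tool's x, y, z in degrees. In form: [{"jaw": .., "x": .., "y": .., "z": .., "ax": .., "ay": .., "az": ..}, ...]. A call has 1 to 12 rows; each row shifts and turns the commanded pose from where the row before left it, along the tool's axes as they then stand; what a row does not reach is not made up. A row lasts 1/8 s, in which the tool goes at most 62.5 mm and 10.7 degrees, less where a joint would pass 70% of its speed; a pose out of reach is approached as far as the arm can. A call with a gripper value outside its range is refused whole. The fingers move at their own pace and stop on an object; FORCE is the grip in N (left out, the last holds). Time passes only in rows, so rows that do not move let the fingers close. It gives the time, the measured TCP pose, the force and the opening at its end, in the units of the state.
- readout.get_obs(): the state, without advancing time (a new reading comes with each control period).
- eyes.read_camera(name): name is "side" or "top" or "wrist"; returns (picture, depth): 480x640x3 uint8, red, green, blue; 480x640 float32, m along the optical axis (not along the pixel's ray), 0 where there is no reading.
- eyes.calibration(name): a dict with "fx", "fy", "cx", "cy" (pixels), "R" (3x3) and "t" (3): a world point X has camera coordinates R X + t. Camera axes: x right, y down, z forward; pixel columns grow to the right and rows downward; lengths in m; the calibration is good to about 2 mm. The wrist camera is an equidistant fisheye: a pixel r from the principal point sees the ray r / f radians off the axis. A picture is of the moment at which its call begins: read the wrist's pose just before it. calibration takes no time and is no camera call; for the wrist camera it gives the pose at the moment of the call.
- ticket.hand_in(): hands the job in, once; it reports no verdict.
The state is a dict: "t": time; "q": joint angles; "joint_vel": joint speeds; "joint_torque": joint torques, N m; "eef_pos": TCP position; "tool_rot": TCP orientation; "contact_force": force on the tool from outside, world axes, zero at the start; "torque": the same for the moment, N m; "gripper_width": opening from 0.0 (shut) to 1.0 (fully open).
Only numpy, scipy, OpenCV 4.12 (cv2) and the standard library are available. Lean on these libraries where they do the work, as an engineer would, in place of code of your own. Each camera call takes 0.05 s, during which the arm holds its last target. There are 200 camera calls.

### The job

On the engraving board, press the long tail of the spring clip down with one fingertip and keep it down while the other fingertip pushes the slate-faced block under the raised jaw, until it is fully home against the end stop. Then let the tail up so that the jaw clamps the block, and move clear. Only press and push: do not pinch or lift the block, and leave the other things where they are.

Things in the scene. Friction and masses are not known exactly. Their poses are not given: they have to be found in the camera images.
- board: Fixed plywood engraving board, 215 x 195 mm, top 12 mm above the table. Origin on the table; 'board x, y, z' below are mm in this frame, spanning x -120..95, y -90..105. Board x points away from the robot, the way the block is pushed; y left. Two wooden fences 5 mm thick, tops at z 20, inner faces at y -31.5 and +31.5, from x -75 to 70, form the channel for the block.
- hinge (a point): Middle of the clip's hinge tube on the board: 8 mm diameter, along board x from -110 to 62, axis at y 42, z 34 (top z 38). This point is at board x -42. Narrow steel posts at x -107, 24 and 66 carry it.
- end_stop (a point): Middle of the face of the end stop, a wooden bar across the channel at its far end: face at board x 70, top at z 24. This point is at z 18.
- block: Flat block, 70 mm along its x, 60 mm along its y, 14 mm thick: dark slate face on a light wooden back, 70 to 140 g. Origin: centre of its underside. It starts in the near part of the channel, on the board (underside at board z 12, top z 26), its far edge 6 to 28 mm short of the jaw, and slides between the fences with 1.5 mm to spare each side.
- clip (a joint): Angle (rad) of the spring clip, a steel rocker on the hinge. 0 at rest: jaw 9 mm above the board top, blocking the block. Pressing the tail (+y side) down raises the jaw (-y side, over the channel); hard stop at 0.38. Jaw clears the block from 0.22 up; resting on it reads about 0.16. Tail force: about 2 N to start, 10 N at the stop; springs back when let go. A finger may slide along the tail.
- tail_mid (a point): Middle of the top face of the clip's tail, a flat steel strip 125 mm long (board x -105..20) and 28 mm wide. At rest at board y 73, z 28, leaning 0.30 rad, outer edge higher; at angle 0.30 it is level at y 69, z 19. A fingertip at that height is 7 mm above the board top, so another at the same height reaches 7 mm below the block's top.
- jaw_tip (a point): Near end of the underside of the jaw's nose, a steel bar of 8 mm diameter and 20 mm long along board x, from x 38 to 58. At rest at y 12, z 21.
- home (a point): Point on the board top (board x 35, y 0, z 12) where the block's origin is when the block is fully home against the end stop.
- bead: Wooden bead, 24 mm across, 22 mm high, standing on the board right of the channel; leave alone. Origin under its centre.
- weight: Small brass weight with a knob, 30 mm across, 34 mm high, standing on the board right of the channel; leave alone. Origin under its centre.
- scriber: Scriber with wooden handle, about 125 mm long, 9 mm thick, on the table right of the board; leave alone. Origin near its middle, on the table.
- offcut: Thin slate offcut, about 70 x 50 x 7 mm, on the table left of the board; leave alone. Origin under its middle.
- jar: Closed jar, 56 mm across, 65 mm high, beyond the board; leave alone. Origin under its centre.
- mug: White mug, 76 mm across, 85 mm high, left on the table; leave alone. Origin under its centre.
- star: Flat brass star, 60 mm across, 5 mm thick, right on the table; leave alone. Origin under its centre.
There are look-alikes about, which are no part of the job. Of the things shaped like the block, the wooden one is meant.

How it is judged:
By the outcome, as a careful person would: the job done as asked, in the order asked, and still so for the second after the job is handed in, with the robot touching nothing.
It also fails if it takes over 38 s, if anything falls off the work surface, if the arm or the gripper's body presses on something with over 40 N, if the wrist force passes 120 N, or if a joint passes its speed limit or range.

## Working session

There is one attempt and no reset: what is moved stays moved. The work goes in short steps, Python scripts to look and compute and a shell command to move; the robot and the scene stay as the last step left them, time stands still between calls to the robot, and variables do not carry over. Pictures are saved under pics/ and viewed, about 8 in all and at most 12, crops included, and the job is handed in when it is done.

```bash
mkdir -p pics
python3 - <<'E'
from station import readout, eyes
import cv2,numpy as np
o=readout.get_obs();print({k:np.round(v,3) for k,v in o.items()})
for n in("top","side"):
    p,d=eyes.read_camera(n);cv2.imwrite(f"pics/{n}1.png",p[:,:,::-1]);np.save(f"pics/{n}1.npy",d)
    c=eyes.calibration(n);print(n,c)
E
```

```text
{'t': np.float64(0.0), 'q': array([-1.282,  0.478,  0.022,  1.556, -0.011,  1.109, -0.083]), 'joint_vel': array([-0.002,  0.001, -0.001,  0.   ,  0.   ,  0.   , -0.001]), 'joint_torque': array([-1.0000e-03, -5.9646e+01,  1.6080e+00, -2.8120e+01,  1.2000e-02,
        9.0000e-03, -0.0000e+00]), 'eef_pos': array([0.261, 0.622, 0.23 ]), 'tool_rot': array([-0.   ,  0.197,  0.98 , -0.001]), 'contact_force': array([ 0.4  ,  0.034, -0.378]), 'torque': array([-0.038, -0.047, -0.007]), 'gripper_width': np.float64(1.001)}
top {'fx': 480.9600611458711, 'fy': 480.9600611458711, 'cx': 310.0593514694791, 'cy': 233.2723867980996, 'R': array([[-0.01455629, -0.99967429, -0.02096266],
       [-0.98943836,  0.01742482, -0.1439031 ],
       [ 0.1442215 ,  0.01864656, -0.98936973]]), 't': array([0.03825526, 0.57527166, 1.18859715])}
side {'fx': 459.0664226369854, 'fy': 459.0664226369854, 'cx': 318.8228393664936, 'cy': 246.13600121708964, 'R': array([[ 0.99118694, -0.13230698,  0.00658192],
       [-0.08101745, -0.64475983, -0.76007956],
       [ 0.10480759,  0.75284768, -0.64979669]]), 't': array([-0.57995908,  0.1148395 ,  0.96641998])}
```

View pics/top1.png

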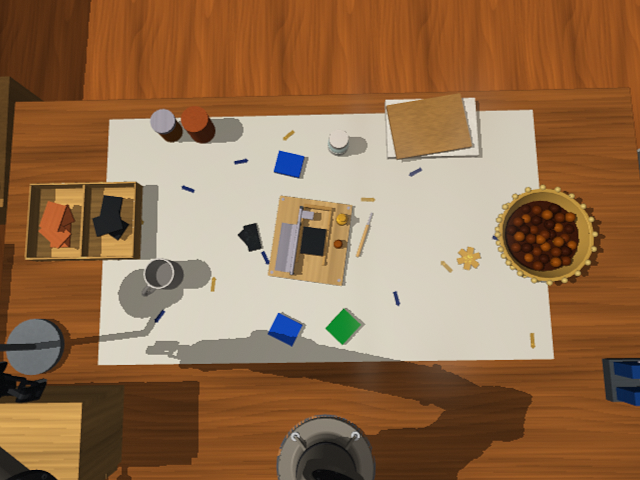

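View pics/side1.png

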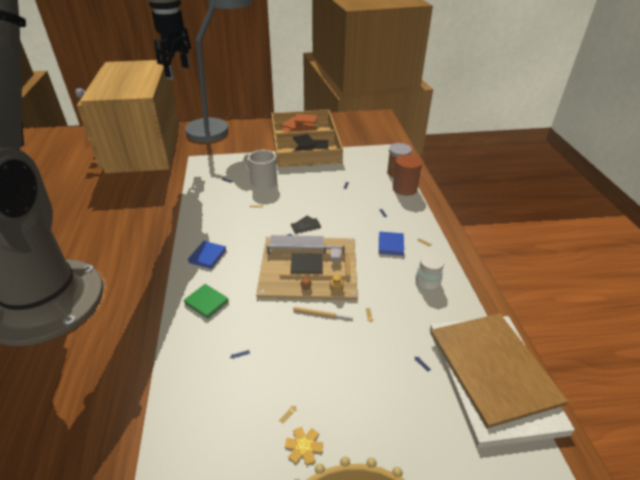

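The top view shows the board around (311,240), with the dark-faced block in its channel at (313,241) and the tail strip at (288,248). The jaw is near (307,215). The other block-shaped things are blue slabs at (290,164) and (285,329), a green one at (344,326) and the dark offcut at (250,237). The one meant is the dark block in the channel, which I'll confirm in a crop.

Run:
```python
import cv2
a=cv2.imread("pics/top1.png")[185:295,255:385];cv2.imwrite("pics/topc.png",cv2.resize(a,None,fx=6,fy=5.4545,interpolation=cv2.INTER_CUBIC))
```

```text
(no output)
```

View pics/topc.png

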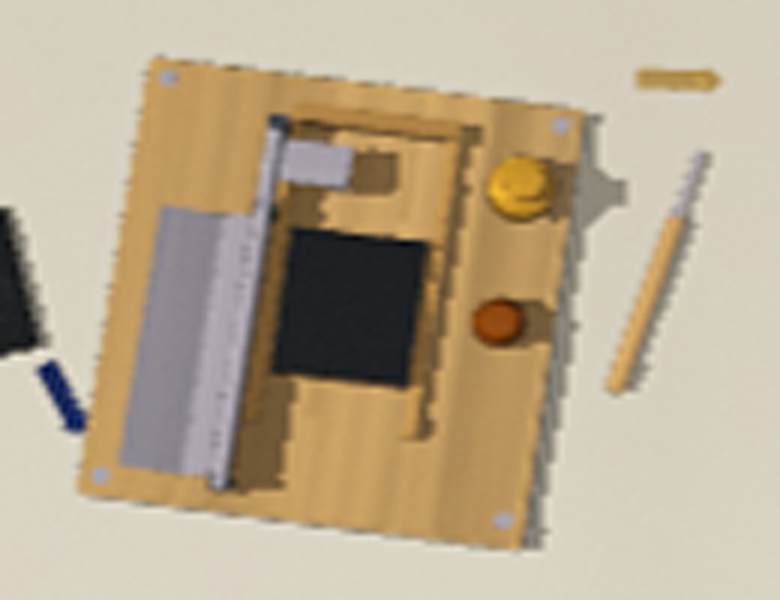

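```bash
cat > h.py <<'E'
import numpy as np
from station import eyes
def world(u,v,z,cam="top"):
    c=eyes.calibration(cam);R,t=c["R"],c["t"]
    d=R.T@np.array([(u-c["cx"])/c["fx"],(v-c["cy"])/c["fy"],1]);o=-R.T@t
    return o+d*(z-o[2])/d[2]
def crop(x,y): return 255+x/6,185+y/5.4545
E
python3 - <<'E'
from h import *
from scipy.optimize import least_squares
P=np.array([world(*crop(*p),.012)[:2] for p in [(155,58),(585,112),(80,493),(522,548)]])
B=np.array([[95,105],[95,-90],[-120,105],[-120,-90]])/1000
def f(x):
    c,s=np.cos(x[2]),np.sin(x[2]);return (B@np.array([[c,s],[-s,c]])+x[:2]-P).ravel()
r=least_squares(f,[.6,0,0]);print(r.x,np.round(r.fun*1000,1))
x=r.x;c,s=np.cos(x[2]),np.sin(x[2]);R=np.array([[c,-s],[s,c]])
for n,p,z in [("blk",q,.026) for q in[(290,230),(428,242),(412,387),(273,372)]]+[("hingeFar",(278,122),.038),("hingeNear",(217,485),.038),("jawR far",(353,148),.03),("jawnear",(348,188),.03),("tail",(160,208),.032),("tail",(122,465),.032),("weight",(520,185),.03),("bead",(497,322),.02),]:
    w=world(*crop(*p),z)[:2];print(n,np.round(w,4),np.round(R.T@(w-x[:2])*1000,1))
E
```

```text
[ 0.57350008  0.01835117 -0.15599376] [ 1.1  1.6  1.2 -1.8 -0.5  1.3 -1.8 -1.1]
blk [0.5945 0.0465] [16.3 31.1]
blk [ 0.5876 -0.0131] [ 18.8 -28.8]
blk [ 0.5186 -0.0049] [-50.7 -31.5]
blk [0.5267 0.0547] [-51.9  28.6]
hingeFar [0.6445 0.0507] [65.2 43. ]
hingeNear [0.473  0.0785] [-108.6   43.9]
jawR far [0.6329 0.0186] [58.7  9.5]
jawnear [0.6136 0.0211] [39.2  8.9]
tail [0.6051 0.1024] [18.2 87.9]
tail [0.4834 0.1193] [-104.7   85.7]
weight [ 0.6137 -0.0532] [ 50.8 -64.5]
bead [ 0.5496 -0.0422] [-14.2 -63.5]
```

```bash
python3 -m crank '[{"jaw":65,"az":-7},{"jaw":65,"az":-6.8},{"jaw":65,"x":-27,"y":-43},{"jaw":65,"x":-27,"y":-43},{"jaw":65,"x":-27,"y":-43},{"jaw":65,"x":-27,"y":-43},{"jaw":65,"x":-27,"y":-43},{"jaw":65,"x":-27,"y":-43},{"jaw":65,"x":-27,"y":-43},{"jaw":65,"x":-27,"y":-43},{"jaw":65,"x":-27,"y":-43},{"jaw":65,"x":-27,"y":-43}]'
cat >> h.py <<'E'
from scipy.spatial.transform import Rotation as Ro
O=np.array([.5735,.01835]);TH=-.156
def bd(p):
    c,s=np.cos(TH),np.sin(TH);return np.r_[np.array([[c,s],[-s,c]])@(np.asarray(p)[:2]-O),p[2]]*1000
def st():
    from station import readout
    o=readout.get_obs();q=o["tool_rot"];R=Ro.from_quat([q[1],q[2],q[3],q[0]]).as_matrix()
    c,s=np.cos(TH),np.sin(TH);Rb=np.array([[c,s,0],[-s,c,0],[0,0,1]])@R
    print("t",o["t"],"board tcp",np.round(bd(o["eef_pos"]),1),"F_board",np.round([c*o["contact_force"][0]+s*o["contact_force"][1],-s*o["contact_force"][0]+c*o["contact_force"][1],o["contact_force"][2]],1),"w",round(float(o["gripper_width"]),3))
    print("tool in board",np.round(Rb,3).tolist())
E
python3 -c "from h import *;st()"
```

```text
t 0.1 board tcp [-402.8  547.8  230.4] F_board [-0.  -0.2 -0.5] w 0.999
tool in board [[-0.971, 0.238, -0.0], [0.238, 0.971, -0.002], [-0.0, -0.002, -1.0]]schema error: expected keys jaw, x, y, z, ax, ay, az
```

```bash
python3 -m crank '[{"jaw":65,"x":0,"y":0,"z":0,"ax":0,"ay":0,"az":-7},{"jaw":65,"x":0,"y":0,"z":0,"ax":0,"ay":0,"az":-6.8},{"jaw":65,"x":-33,"y":-51,"z":0,"ax":0,"ay":0,"az":0},{"jaw":65,"x":-33,"y":-51,"z":0,"ax":0,"ay":0,"az":0},{"jaw":65,"x":-33,"y":-51,"z":0,"ax":0,"ay":0,"az":0},{"jaw":65,"x":-33,"y":-51,"z":0,"ax":0,"ay":0,"az":0},{"jaw":65,"x":-33,"y":-51,"z":0,"ax":0,"ay":0,"az":0},{"jaw":65,"x":-33,"y":-51,"z":0,"ax":0,"ay":0,"az":0},{"jaw":65,"x":-33,"y":-51,"z":0,"ax":0,"ay":0,"az":0},{"jaw":65,"x":-33,"y":-51,"z":0,"ax":0,"ay":0,"az":0},{"jaw":65,"x":-33,"y":-51,"z":0,"ax":0,"ay":0,"az":0},{"jaw":65,"x":-33,"y":-51,"z":0,"ax":0,"ay":0,"az":0}]'; python3 -c "from h import *;st()"
```

```text
t: 1.6
eef_pos: [0.5079, 0.0657, 0.2312]
tool_rot: [-0.0, 0.078, 0.997, 0.0]
contact_force: [0.5, 1.3, 0.2]
gripper_width: 0.649
t 1.6 board tcp [-72.1  36.6 231.2] F_board [0.3 1.4 0.2] w 0.649
tool in board [[-1.0, -0.0, -0.0], [-0.0, 1.0, 0.0], [0.0, 0.0, -1.0]]
```

```bash
python3 -m crank '[{"jaw":65,"x":3,"y":-1.5,"z":55,"ax":0,"ay":0,"az":0},{"jaw":65,"x":0,"y":0,"z":55,"ax":0,"ay":0,"az":0},{"jaw":65,"x":0,"y":0,"z":55,"ax":0,"ay":0,"az":0},{"jaw":65,"x":0,"y":0,"z":0,"ax":0,"ay":0,"az":0},{"jaw":65,"x":0,"y":0,"z":0,"ax":0,"ay":0,"az":0}]'
python3 - <<'E'
from h import *
import cv2
st()
p,d=eyes.read_camera("side");cv2.imwrite("pics/s2.png",cv2.resize(p[200:320,230:390,::-1],None,fx=5,fy=5,interpolation=cv2.INTER_CUBIC))
p,d=eyes.read_camera("wrist");cv2.imwrite("pics/w2.png",p[:,:,::-1])
E
```

```text
t: 2.22
eef_pos: [0.5055, 0.0665, 0.0678]
tool_rot: [0.001, 0.078, 0.997, 0.0]
contact_force: [0.3, 0.6, 1.9]
gripper_width: 0.652
t 2.225 board tcp [-74.7  37.   67.8] F_board [0.2 0.6 1.9] w 0.652
tool in board [[-1.0, 0.0, 0.001], [0.0, 1.0, 0.001], [-0.001, 0.001, -1.0]]
```

View pics/w2.png

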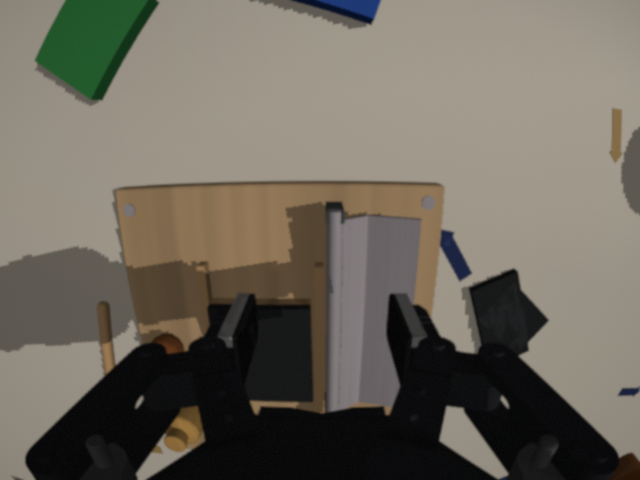

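View pics/s2.png

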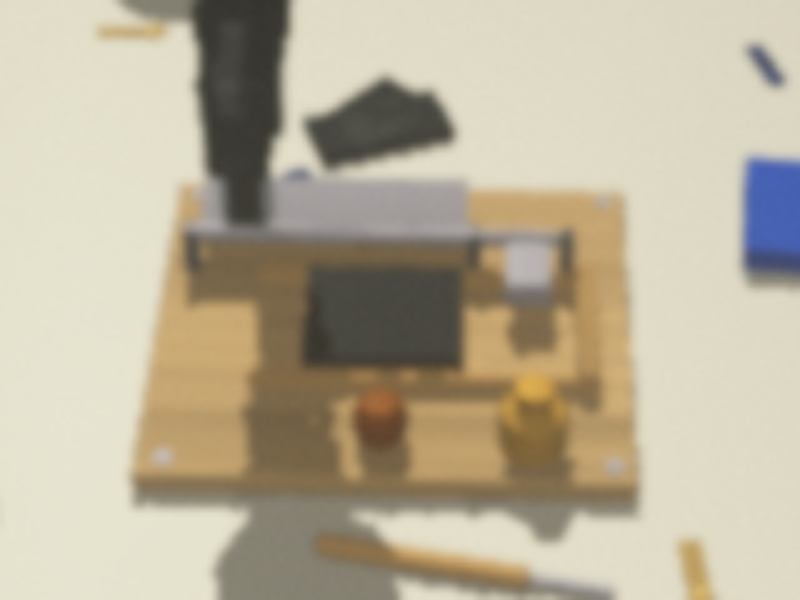

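The wrist view shows the left fingertip (240,300) over the channel on the near side of the block, and the right one (400,300) over the tail, with the hinge between them. The side view shows the fingertips near (248,222), short of the block's near edge at x=305. Lowering now, watching the force.

```bash
python3 -m crank '[{"jaw":65,"x":1,"y":-2,"z":15,"ax":0,"ay":0,"az":0},{"jaw":65,"x":0,"y":0,"z":13,"ax":0,"ay":0,"az":0},{"jaw":65,"x":0,"y":0,"z":0,"ax":0,"ay":0,"az":0},{"jaw":65,"x":0,"y":0,"z":0,"ax":0,"ay":0,"az":0},{"jaw":65,"x":0,"y":0,"z":0,"ax":0,"ay":0,"az":0}]';python3 -c "from h import *;st()"
python3 -m crank '[{"jaw":65,"x":0,"y":0,"z":6,"ax":0,"ay":0,"az":0},{"jaw":65,"x":0,"y":0,"z":0,"ax":0,"ay":0,"az":0},{"jaw":65,"x":0,"y":0,"z":0,"ax":0,"ay":0,"az":0}]';python3 -c "from h import *;st()"
python3 -m crank '[{"jaw":65,"x":0,"y":0,"z":6,"ax":0,"ay":0,"az":0},{"jaw":65,"x":0,"y":0,"z":0,"ax":0,"ay":0,"az":0},{"jaw":65,"x":0,"y":0,"z":0,"ax":0,"ay":0,"az":0}]';python3 -c "from h import *;st()"
```

```text
t: 2.95
eef_pos: [0.5034, 0.0647, 0.0385]
tool_rot: [0.0, 0.078, 0.997, 0.0]
contact_force: [0.1, -0.4, -0.4]
gripper_width: 0.652
t 2.95 board tcp [-76.4  34.9  38.5] F_board [ 0.2 -0.4 -0.4] w 0.652
tool in board [[-1.0, -0.0, 0.0], [-0.0, 1.0, 0.0], [-0.0, 0.0, -1.0]]
t: 3.32
eef_pos: [0.5031, 0.0646, 0.0322]
tool_rot: [-0.0, 0.078, 0.997, -0.0]
contact_force: [-1.0, -0.2, 0.4]
gripper_width: 0.65
t 3.325 board tcp [-76.7  34.8  32.2] F_board [-0.9 -0.4  0.4] w 0.65
tool in board [[-1.0, 0.0, -0.0], [0.0, 1.0, -0.0], [0.0, -0.0, -1.0]]
t: 3.7
eef_pos: [0.5031, 0.0646, 0.0262]
tool_rot: [-0.0, 0.078, 0.997, -0.0]
contact_force: [-0.2, -0.3, 0.3]
gripper_width: 0.648
t 3.7 board tcp [-76.8  34.8  26.2] F_board [-0.2 -0.3  0.3] w 0.648
tool in board [[-1.0, 0.0, -0.0], [0.0, 1.0, -0.0], [0.0, -0.0, -1.0]]
```

```bash
for i in 1; do python3 -m crank '[{"jaw":65,"x":0,"y":0,"z":5,"ax":0,"ay":0,"az":0},{"jaw":65,"x":0,"y":0,"z":0,"ax":0,"ay":0,"az":0},{"jaw":65,"x":0,"y":0,"z":0,"ax":0,"ay":0,"az":0}]'>/dev/null;python3 -c "from h import *;st()"; python3 -m crank '[{"jaw":65,"x":0,"y":0,"z":4,"ax":0,"ay":0,"az":0},{"jaw":65,"x":0,"y":0,"z":0,"ax":0,"ay":0,"az":0},{"jaw":65,"x":0,"y":0,"z":0,"ax":0,"ay":0,"az":0}]'>/dev/null;python3 -c "from h import *;st()"; done
```

```text
t 4.075 board tcp [-76.3  34.8  21.5] F_board [ 1.4 -0.3  2.8] w 0.651
tool in board [[-1.0, 0.0, 0.001], [0.0, 1.0, 0.0], [-0.001, 0.0, -1.0]]
t 4.45 board tcp [-76.3  33.7  17.7] F_board [-0.9 -3.5  8.7] w 0.647
tool in board [[-1.0, 0.001, 0.001], [0.001, 1.0, -0.001], [-0.001, -0.001, -1.0]]
```

Run:
```python
from h import *
import cv2
p,d=eyes.read_camera("side");a=cv2.resize(p[225:295,245:365,::-1],None,fx=6,fy=6,interpolation=cv2.INTER_CUBIC)
p,d=eyes.read_camera("wrist");b=p[180:440,110:470,::-1]; b=cv2.resize(b,(720,520))
cv2.imwrite("pics/c3.png",cv2.resize(np.vstack([a,b]),None,fx=.63,fy=.63,interpolation=cv2.INTER_AREA))
st()
```

```text
t 4.55 board tcp [-76.3  33.7  17.7] F_board [-0.5 -4.1  8.1] w 0.647
tool in board [[-1.0, 0.001, 0.001], [0.001, 1.0, -0.001], [-0.001, -0.001, -1.0]]
```

View pics/c3.png

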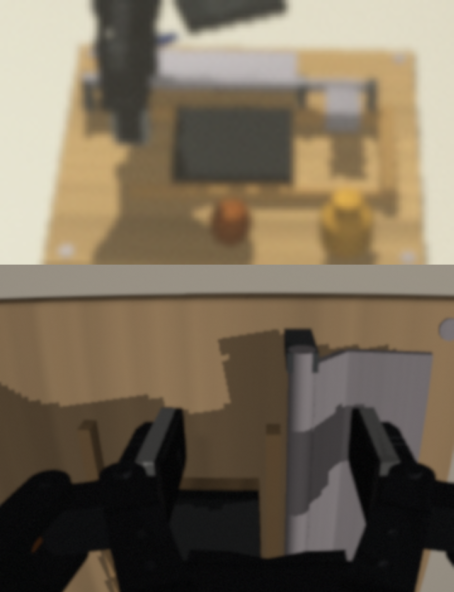

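The finger in the channel (130,130 in the side crop) stands clear of the block, and the other rests on the tail, which is still leaning. I'll press further.

```bash
python3 -m crank '[{"jaw":65,"x":0,"y":0,"z":3,"ax":0,"ay":0,"az":0},{"jaw":65,"x":0,"y":0,"z":0,"ax":0,"ay":0,"az":0},{"jaw":65,"x":0,"y":0,"z":0,"ax":0,"ay":0,"az":0}]'>/dev/null;python3 -c "from h import *;st()"; python3 -m crank '[{"jaw":65,"x":0,"y":0,"z":2,"ax":0,"ay":0,"az":0},{"jaw":65,"x":0,"y":0,"z":0,"ax":0,"ay":0,"az":0},{"jaw":65,"x":0,"y":0,"z":0,"ax":0,"ay":0,"az":0}]'>/dev/null;python3 -c "from h import *;st()"
```

```text
t 4.925 board tcp [-76.2  32.5  15.2] F_board [-2.2 -7.2 15. ] w 0.649
tool in board [[-1.0, 0.002, 0.0], [0.002, 1.0, -0.002], [-0.0, -0.002, -1.0]]
t 5.3 board tcp [-76.2  31.6  13.7] F_board [ -3.4 -11.2  23. ] w 0.651
tool in board [[-1.0, 0.003, 0.0], [0.003, 1.0, -0.002], [-0.0, -0.002, -1.0]]
```

```bash
python3 -m crank '[{"jaw":65,"x":0,"y":0,"z":-4,"ax":0,"ay":0,"az":0},{"jaw":65,"x":0,"y":0,"z":0,"ax":0,"ay":0,"az":0}]'
python3 - <<'E'
from h import *
import cv2
def proj(b,cam="side"):
    c=eyes.calibration(cam);cc,s=np.cos(TH),np.sin(TH)
    w=np.r_[O+np.array([[cc,-s],[s,cc]])@np.array(b[:2])/1000,b[2]/1000];q=c["R"]@w+c["t"]
    return np.round([c["cx"]+c["fx"]*q[0]/q[2],c["cy"]+c["fy"]*q[1]/q[2]],1)
for z in (60,68,75): print("B s2",z,proj((-75,-3,z)))
for z in (12,18,25): print("B c3",z,proj((-76,-8,z)),"A",proj((-76,62,z)))
print("jaw top rest",proj((48,8,30)),proj((48,8,40)),"blk",proj((-52,-30,26)),proj((18,-30,26)))
p,d=eyes.read_camera("side");a=cv2.resize(p[225:295,245:365,::-1],(798,466),interpolation=cv2.INTER_CUBIC);cv2.imwrite("pics/s4.png",a)
st()
E
```

```text
t: 5.55
eef_pos: [0.5034, 0.0632, 0.0171]
tool_rot: [0.0, 0.079, 0.997, -0.0]
contact_force: [-1.9, -4.9, 9.2]
gripper_width: 0.648
B s2 60 [278.2 251.4]
B s2 68 [278.  248.6]
B s2 75 [277.8 246.1]
B c3 12 [278.6 269. ] A [281.3 248.5]
B c3 18 [278.5 267. ] A [281.2 246.6]
B c3 25 [278.3 264.7] A [281.  244.3]
jaw top rest [334.2 259.3] [334.4 256. ] blk [288.4 271.5] [320.4 272.1]
t 5.6 board tcp [-76.3  33.4  17. ] F_board [-1.4 -4.5 10.7] w 0.652
tool in board [[-1.0, 0.001, 0.001], [0.001, 1.0, -0.001], [-0.001, -0.001, -1.0]]
```

View pics/s4.png

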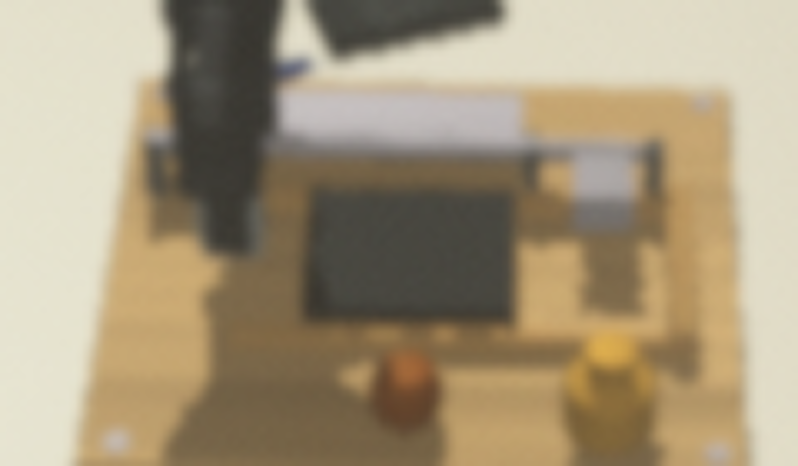

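Run:
```python
from h import *
c=eyes.calibration("top")
def pts(d):
    v,u=np.mgrid[180:300,250:390];z=d[180:300,250:390]
    P=np.stack([(u-c["cx"])/c["fx"]*z,(v-c["cy"])/c["fy"]*z,z],-1).reshape(-1,3)
    W=(P-c["t"])@c["R"];cc,s=np.cos(TH),np.sin(TH)
    xy=(W[:,:2]-O)@np.array([[cc,-s],[s,cc]]);return np.c_[xy,W[:,2]]*1000
p,d=eyes.read_camera("top")
for n,D in(("rest",np.load("pics/top1.npy")),("now",d)):
    Q=pts(D)
    for nm,(a,b,e,f) in dict(jawnose=(40,56,8,18),jawmid=(40,56,20,30),tailIn=(-20,15,60,66),tailOut=(-20,15,76,82),block=(-40,10,-20,20),board=(-40,40,-85,-75)).items():
        m=(Q[:,0]>a)&(Q[:,0]<b)&(Q[:,1]>e)&(Q[:,1]<f);print(n,nm,m.sum(),np.round(np.median(Q[m,2]),1))
st()
```

```text
rest jawnose 30 33.7
rest jawmid 27 35.9
rest tailIn 31 25.0
rest tailOut 32 29.9
rest block 299 26.1
rest board 117 11.7
now jawnose 31 40.7
now jawmid 27 39.6
now tailIn 0 nan
now tailOut 3 22.7
now block 203 28.4
now board 117 12.2
t 5.65 board tcp [-76.3  33.4  17. ] F_board [-2.  -5.  10.1] w 0.65
tool in board [[-1.0, 0.001, 0.001], [0.001, 1.0, -0.001], [-0.001, -0.001, -1.0]]
  return _methods._mean(a, axis=axis, dtype=dtype,
  ret = ret.dtype.type(ret / rcount)
```

The top depth gives a clip angle of about 0.25–0.27, since the nose rose 7 mm. I'll press a little deeper and then push.

```bash
python3 -m crank '[{"jaw":65,"x":0,"y":0,"z":1.5,"ax":0,"ay":0,"az":0},{"jaw":65,"x":-5,"y":0,"z":0,"ax":0,"ay":0,"az":0},{"jaw":65,"x":-5,"y":0,"z":0,"ax":0,"ay":0,"az":0},{"jaw":65,"x":-5,"y":0,"z":0,"ax":0,"ay":0,"az":0},{"jaw":65,"x":-5,"y":0,"z":0,"ax":0,"ay":0,"az":0},{"jaw":65,"x":-5,"y":0,"z":0,"ax":0,"ay":0,"az":0},{"jaw":65,"x":0,"y":0,"z":0,"ax":0,"ay":0,"az":0}]'>/dev/null
cat >> h.py <<'E'
def pts(d):
    c=eyes.calibration("top");v,u=np.mgrid[180:300,250:390];z=d[180:300,250:390]
    P=np.stack([(u-c["cx"])/c["fx"]*z,(v-c["cy"])/c["fy"]*z,z],-1).reshape(-1,3)
    W=(P-c["t"])@c["R"];cc,s=np.cos(TH),np.sin(TH)
    return np.c_[(W[:,:2]-O)@np.array([[cc,-s],[s,cc]]),W[:,2]]*1000
def look():
    p,d=eyes.read_camera("top");Q=pts(d);k=p[180:300,250:390].reshape(-1,3).max(1)
    def med(a,b,e,f):
        m=(Q[:,0]>a)&(Q[:,0]<b)&(Q[:,1]>e)&(Q[:,1]<f);return np.round(np.median(Q[m,2]),1)
    print("nose",med(40,56,8,18),"mid",med(40,56,20,30))
    m=(k<60)&(abs(Q[:,2]-26)<4)&(Q[:,1]<-13)&(Q[:,1]>-26)&(Q[:,0]>-60)
    print("block dark, y -26..-13: x range",np.round(np.percentile(Q[m,0],[1,99]),1),m.sum());st();return p
E
python3 -c "from h import *;look()"
```

```text
nose 41.5 mid nan
block dark, y -26..-13: x range [-32.   25.7] 94
t 6.575 board tcp [-54.9  34.9  14.5] F_board [-7.1  0.3 10.7] w 0.648
tool in board [[-1.0, -0.001, -0.006], [-0.001, 1.0, -0.001], [0.006, -0.001, -1.0]]
  return _methods._mean(a, axis=axis, dtype=dtype,
  ret = ret.dtype.type(ret / rcount)
```

```bash
python3 -m crank '[{"jaw":65,"x":-5,"y":0,"z":0,"ax":0,"ay":0,"az":0},{"jaw":65,"x":-5,"y":0,"z":0,"ax":0,"ay":0,"az":0},{"jaw":65,"x":0,"y":0,"z":0,"ax":0,"ay":0,"az":0}]'>/dev/null;python3 -c "from h import *;look()" 2>/dev/null;python3 -m crank '[{"jaw":65,"x":-5,"y":0,"z":0,"ax":0,"ay":0,"az":0},{"jaw":65,"x":-5,"y":0,"z":0,"ax":0,"ay":0,"az":0},{"jaw":65,"x":-5,"y":0,"z":0,"ax":0,"ay":0,"az":0},{"jaw":65,"x":0,"y":0,"z":0,"ax":0,"ay":0,"az":0}]'>/dev/null;python3 -c "from h import *;look()" 2>/dev/null
```

```text
nose nan mid nan
block dark, y -26..-13: x range [-21.8  34.5] 94
t 7.0 board tcp [-44.6  35.1  14.6] F_board [-7.8 -0.1 11. ] w 0.65
tool in board [[-1.0, -0.001, -0.006], [-0.001, 1.0, -0.0], [0.006, -0.0, -1.0]]
nose nan mid nan
block dark, y -26..-13: x range [-2.6 51. ] 90
t 7.55 board tcp [-29.6  35.3  14.6] F_board [-6.9  0.4 10.3] w 0.65
tool in board [[-1.0, -0.002, -0.006], [-0.002, 1.0, -0.0], [0.006, -0.0, -1.0]]
```

```bash
python3 -m crank '[{"jaw":65,"x":-5,"y":0,"z":0,"ax":0,"ay":0,"az":0},{"jaw":65,"x":-5,"y":0,"z":0,"ax":0,"ay":0,"az":0},{"jaw":65,"x":-4,"y":0,"z":0,"ax":0,"ay":0,"az":0},{"jaw":65,"x":0,"y":0,"z":0,"ax":0,"ay":0,"az":0}]'>/dev/null;python3 -c "from h import *;look()" 2>/dev/null;for i in 1;do python3 -m crank '[{"jaw":65,"x":-3,"y":0,"z":0,"ax":0,"ay":0,"az":0},{"jaw":65,"x":0,"y":0,"z":0,"ax":0,"ay":0,"az":0}]'>/dev/null;python3 -c "from h import *;st()";python3 -m crank '[{"jaw":65,"x":-2,"y":0,"z":0,"ax":0,"ay":0,"az":0},{"jaw":65,"x":0,"y":0,"z":0,"ax":0,"ay":0,"az":0}]'>/dev/null;python3 -c "from h import *;look()" 2>/dev/null;done
```

```text
nose nan mid nan
block dark, y -26..-13: x range [11.9 64.4] 97
t 8.1 board tcp [-15.6  35.3  14.6] F_board [-7.6  0.3 10.9] w 0.65
tool in board [[-1.0, -0.002, -0.006], [-0.002, 1.0, -0.0], [0.006, -0.0, -1.0]]
t 8.35 board tcp [-13.   35.3  14.5] F_board [-8.5  0.6 12. ] w 0.651
tool in board [[-1.0, -0.002, -0.006], [-0.002, 1.0, -0.0], [0.006, -0.0, -1.0]]
nose nan mid nan
block dark, y -26..-13: x range [16. 69.] 92
t 8.65 board tcp [-11.3  35.3  14.5] F_board [-8.8  0.7 11.3] w 0.651
tool in board [[-1.0, -0.002, -0.007], [-0.002, 1.0, -0.0], [0.007, -0.0, -1.0]]
```

```bash
for i in 1;do python3 -m crank '[{"jaw":65,"x":-2,"y":0,"z":0,"ax":0,"ay":0,"az":0},{"jaw":65,"x":0,"y":0,"z":0,"ax":0,"ay":0,"az":0}]'>/dev/null;python3 -c "from h import *;st()";python3 -m crank '[{"jaw":65,"x":-2,"y":0,"z":0,"ax":0,"ay":0,"az":0},{"jaw":65,"x":0,"y":0,"z":0,"ax":0,"ay":0,"az":0}]'>/dev/null;python3 -c "from h import *;look()" 2>/dev/null;done
```

```text
t 8.9 board tcp [-11.   35.2  14.2] F_board [-12.7   0.4  13.8] w 0.649
tool in board [[-1.0, -0.002, -0.01], [-0.002, 1.0, -0.001], [0.01, -0.001, -1.0]]
nose 352.2 mid nan
block dark, y -26..-13: x range [15.6 68.8] 92
t 9.2 board tcp [-10.9  35.   13.9] F_board [-16.5  -0.6  18.9] w 0.649
tool in board [[-1.0, -0.001, -0.014], [-0.001, 1.0, -0.001], [0.014, -0.001, -1.0]]
```

The tool has stalled at the predicted spot and the force is rising, so the block is home. I'll back off with the tail still down, then let it up.

```bash
python3 -m crank '[{"jaw":65,"x":4,"y":0,"z":0,"ax":0,"ay":0,"az":0},{"jaw":65,"x":5,"y":0,"z":0,"ax":0,"ay":0,"az":0},{"jaw":65,"x":0,"y":0,"z":0,"ax":0,"ay":0,"az":0}]'>/dev/null;python3 -c "from h import *;look()" 2>/dev/null;python3 -m crank '[{"jaw":65,"x":0,"y":0,"z":-3,"ax":0,"ay":0,"az":0},{"jaw":65,"x":0,"y":0,"z":-3,"ax":0,"ay":0,"az":0},{"jaw":65,"x":0,"y":0,"z":-3,"ax":0,"ay":0,"az":0},{"jaw":65,"x":0,"y":0,"z":-4,"ax":0,"ay":0,"az":0},{"jaw":65,"x":0,"y":0,"z":-10,"ax":0,"ay":0,"az":0},{"jaw":65,"x":0,"y":0,"z":-30,"ax":0,"ay":0,"az":0},{"jaw":65,"x":0,"y":0,"z":-50,"ax":0,"ay":0,"az":0},{"jaw":65,"x":50,"y":0,"z":-30,"ax":0,"ay":0,"az":0},{"jaw":65,"x":20,"y":50,"z":-30,"ax":0,"ay":0,"az":0},{"jaw":65,"x":0,"y":60,"z":0,"ax":0,"ay":0,"az":0},{"jaw":65,"x":0,"y":60,"z":0,"ax":0,"ay":0,"az":0},{"jaw":65,"x":0,"y":60,"z":0,"ax":0,"ay":0,"az":0}]'>/dev/null;python3 -m crank '[{"jaw":65,"x":0,"y":50,"z":0,"ax":0,"ay":0,"az":0},{"jaw":65,"x":0,"y":0,"z":0,"ax":0,"ay":0,"az":0}]'
python3 - 2>/dev/null <<'E'
from h import *
import cv2
p=look()
a=cv2.resize(p[185:295,255:385,::-1],(780,600),interpolation=cv2.INTER_CUBIC);cv2.imwrite("pics/end.png",a)
E
```

```text
nose nan mid nan
block dark, y -26..-13: x range [16.3 69.3] 91
t 9.625 board tcp [-11.3  36.1  15.9] F_board [0.8 1.5 8. ] w 0.651
tool in board [[-1.0, -0.0, 0.003], [-0.0, 1.0, 0.002], [-0.003, 0.002, -1.0]]
t: 11.38
eef_pos: [0.5394, 0.3477, 0.1779]
tool_rot: [-0.0, 0.074, 0.997, 0.001]
contact_force: [-0.4, -0.9, -1.0]
gripper_width: 0.652
nose 39.4 mid 38.7
block dark, y -26..-13: x range [-0.1 68.2] 119
t 11.425 board tcp [-83.7 316.8 177.8] F_board [ 0.3 -1.5 -0.8] w 0.651
tool in board [[-1.0, -0.003, -0.0], [-0.003, 1.0, 0.0], [0.0, 0.0, -1.0]]
```

View pics/end.png

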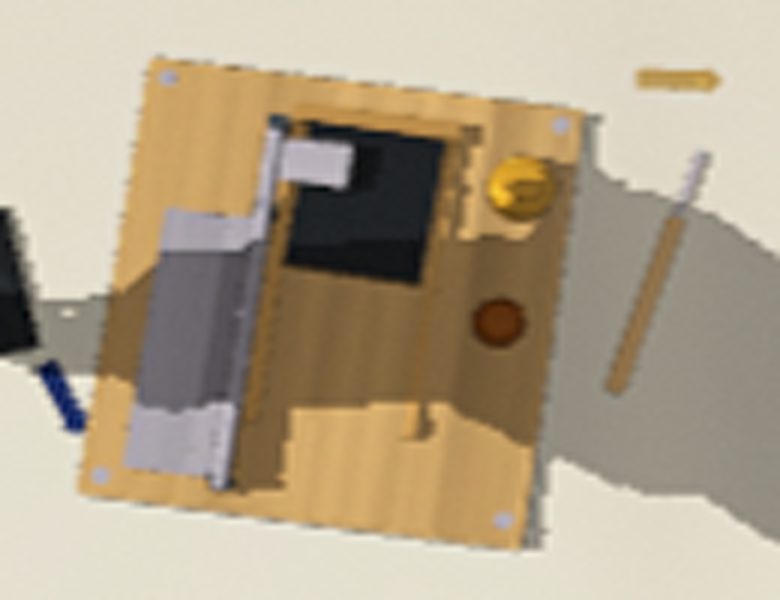

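The block lies under the jaw against the stop bar (far edge about (305,122) to (445,140)). The jaw nose at (330,162) sits on it, and the bead and weight are where they were. One numeric check of the corners and the clip angle follows.

Run:
```python
from h import *
for q in[(305,122),(445,140),(420,286),(284,265)]:print(np.round(bd(world(*crop(*q),.026)),1))
p,d=eyes.read_camera("top");k=p[180:300,250:390].reshape(-1,3).max(1)
for n,D in(("rest",np.load("pics/top1.npy")),("now",d)):
    Q=pts(D)
    for a,b in((-100,-60),(-60,-20),(-20,15)):
        m=(Q[:,0]>a)&(Q[:,0]<b)&(Q[:,1]>61)&(Q[:,1]<84);f=np.polyfit(Q[m,1],Q[m,2],1);print(n,"tail slope",f[0].round(3),"z@73",np.polyval(f,73).round(1))
Q=pts(d)
for y in range(-26,28,6):
    m=(k<70)&(abs(Q[:,1]-y)<3)&(abs(Q[:,2]-26)<5)&(Q[:,0]>-20);print(y,np.round([Q[m,0].min(),Q[m,0].max()],1),end="; ")
```

```text
[69.1 32.1 26. ]
[ 68.7 -29.4  26. ]
[ -2.5 -28.3  26. ]
[-0.7 31.3 26. ]
rest tail slope 0.291 z@73 28.2
rest tail slope 0.271 z@73 28.1
rest tail slope 0.341 z@73 27.8
now tail slope 0.133 z@73 23.7
now tail slope 0.152 z@73 23.8
now tail slope 0.141 z@73 23.9
-26 [ 0.9 66.7]; -20 [-0.5 68.8]; -14 [-0.9 69.6]; -8 [ 0.7 70.3]; -2 [-0.1 70.2]; 4 [-0.1 68.2]; 10 [ 1.1 68.6]; 16 [ 0.  70.3]; 22 [ 0.5 68.8];
```

```bash
python3 -c "
from station import ticket;print(ticket.hand_in())"
```

```text
the job is handed in; nothing more can be done
None
```

The job is done and handed in at about 11.5 s. One fingertip held the tail down while the other pushed the dark-faced block under the jaw to the end stop. I backed off with the tail still down, let it up so the jaw clamped the block, and moved clear.

**Last checks**
- **Block home:** the near edge is at board x ≈ 0 and the far edge at ≈ 69–70, good to about 2 mm. During the push the tool stalled where the stop was expected, and the push force rose from about 9 to 16 N.
- **Clip clamping:** the tail's slope puts the clip at about 0.16, which is the value for resting on the block. The coarser jaw-nose reading gave about 0.19–0.24.
- **Other things:** the bead, weight and scriber stand where they were in the last picture. The other things were out of its frame or only partly in it, so I did not check them again.

**What did not go smoothly**
- While finding the press depth I briefly ran the tail onto its hard stop, at about 23 N. I eased off before pushing.
- The first move call was refused because its rows lacked some keys; nothing moved.

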